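# Tip a whetstone out of its block

## Task

Get the longer of the two whetstones ready for use: it sits flush in its wooden block, so press down its end over the hollow, next to the cut-down end wall of the block, until the other end tips up and stays up. Then take the stone by its raised end, lift it out and lay it flat on the chopping board, gently and without dropping it. Leave the shorter stone as it is in its own block.

Things in the scene. Friction and masses are not known exactly. Their poses are not given: they have to be found in the camera images.
- whetstone_long: The longer whetstone, a pale two-layer bar 88 mm long (x), 46 wide (y), 28 thick (z), 0.23 kg, smooth, loose. Origin: centre of its underside, z up; +x end next to its block's cut-down end wall. Pressed on top 30 mm from the middle towards +x (5 to 12 N, 6 to 10 mm down) it rocks over and stays tilted 30 degrees; the -x end then rises 19 mm above the walls: pinch its sides 24 mm (level) from where the middle was.
- block_long: Wooden block holding the longer stone, fixed, 116 x 70 x 55 mm high, open on top. Origin: on its underside, below the stone's middle; axes as the stone's. Side walls 9 mm thick, 3 mm from the stone, their tops flush with the stone's top. The +x end wall is only 27 mm high. Cork-lined ledge 27 mm high under the -x half; from x = +1.5 mm the floor slopes down 30 degrees: the hollow.
- whetstone_short: The shorter whetstone, alike but 60 mm long (x), 46 mm wide (y), 28 mm thick (z), 0.155 kg, loose, flush in a like but shorter block (86 x 70 x 55 mm high) of its own, fixed elsewhere on the worktop. Origin: centre of its underside. To be left there.
- board: The wooden chopping board, 200 mm (x) by 300 mm (y), 18 mm thick, fixed flat on the worktop. Origin: centre of its underside; its top is 18 mm above it. A peeler lies across the board about 105 mm from the middle towards -y; the rest of the board is bare.

How it is judged:
By the outcome, as a careful person would: the job done as asked, in the order asked, and still so for the second after the job is handed in, with the robot touching nothing.
It also fails if it takes over 48 s, if anything falls off the work surface, if the arm or the gripper's body presses on something with over 40 N, if the wrist force passes 120 N, or if a joint passes its speed limit or range.

## Robot

A 6-joint arm with a two-finger parallel gripper is mounted at the origin on a cart in front of the work surface, level with it; the furniture and walls round the work are solid. World frame = base frame: x ahead of the robot, y to its left, z up, the work surface at z = 0. Lengths are in m, angles in degrees, forces in N, time in s.
With the tool pointing down it reaches from about 0.3 to 0.75 m from the base axis. Payload 8.5 kg.
Tool frame: the origin (TCP) lies between the finger pads; the fingertips stand 17 mm ahead of it and the grasp point (between the pads) lies 2 mm behind it; z points along the fingers, y is the direction in which the jaws open and shut (so a half turn about z gives the same grasp; the last joint's range is limited). The gripper opens to 85 mm and grips with 20 to 120 N. Pads are 22 mm wide; open, the fingers measure 114 mm over their backs; the gripper's body (76 mm by 85 mm) begins 54 mm behind the grasp point. The pads swing forward as they close: fully open they stand 13 mm farther back than shut.
Start: joints at [61.232, 21.807, 74.336, -0, 83.858, -12.336], TCP at [0.156, 0.528, 0.248] pointing down, gripper open.
Joint ranges: [-178.18, 178.18], [-50.72, 133.34], [12.68, 142.11], [-81.47, 261.47], [9.98, 163.14], [-165.26, 165.26]. Speed limits (degrees/s): [136.94, 136.94, 180, 180, 180, 180].

## Interface

Orientations are given as a 3x3 rotation matrix whose columns are the frame's x, y, z axes.
In Python, from rig import readout, eyes, env gives the robot as it stands.
- The arm moves only by the tool arm_command, never from a script. Its argument "rows" is text: rows parted by semicolons, each of 7 numbers parted by spaces: the closure, from 0 (fully open) to 1 (shut), then the shift along the tool's x, y, z in mm, then the turn, a rotation vector about the tool's x, y, z in degrees. In form: grip dx dy dz rx ry rz; .... A call has 1 to 5 rows; each row shifts and turns the commanded pose from where the row before left it, along the tool's axes as they then stand; what a row does not reach is not made up. A row lasts 1/12 s, in which the tool goes at most 41.7 mm and 7.16 degrees, less where a joint would pass 70% of its speed; a pose out of reach is approached as far as the arm can. A call with a gripper value outside its range is refused whole. The fingers move at their own pace and stop on an object; "squeeze" is the grip in N (left out, the last holds). Time passes only in rows, so rows that do not move let the fingers close. It gives the time, the measured TCP pose, the force and the opening at its end, in the units of the state.
- readout.observe(): the state, without advancing time (a new reading comes with each control period).
- eyes.get_image(name): name is "scene" or "top"; returns the picture (400x640x3 uint8, red, green, blue); there is no depth.
- eyes.camera_model(name): a dict with "mtx" (3x3 intrinsics, pixels), "k1" (the pictures are not rectified: a ray, as slopes to the right and down, at radius r is drawn at 1 + k1 r^2 times it, then the intrinsics apply), "view" (4x4, takes a point from world to camera coordinates). Camera axes: x right, y up, looking along -z (the intrinsics and any distortion apply to the point x, -y, -z); pixel columns grow to the right and rows downward; lengths in m; the calibration is good to about 2 mm. A picture is of the moment at which its call begins. camera_model takes no time and is no camera call.
- env.close_job(): hands the job in, once; it reports no verdict.
The state is a dict: "time_s": time; "q": joint angles; "qvel": joint speeds; "joint_efforts": joint torques, N m; "position": TCP position; "tool_rot": TCP orientation; "ft_force": force on the tool from outside, world axes, zero at the start; "wrist_torque": the same for the moment, N m; "grip_width": finger opening in m.
Only numpy, scipy, OpenCV 4.12 (cv2) and the standard library are available. Lean on these libraries where they do the work, as an engineer would, in place of code of your own. Each camera call takes 0.05 s, during which the arm holds its last target. There are 200 camera calls.

## Working session

There is one attempt and no reset: what is moved stays moved. The work goes in short steps, Python scripts to look and compute and a tool call to move; the robot and the scene stay as the last step left them, time stands still between calls to the robot, and variables do not carry over. Pictures are saved under pics/ and viewed, about 8 in all and at most 12, crops included, and the job is handed in when it is done.

Besides the shell and the picture viewer there is one more tool, called after "Call:" by a JSON object that holds its "name" and its "arguments", one argument or row to a line. arm_command: Moves the arm, as the interface text tells. Its arguments: {"type":"object","properties":{"rows":{"type":"string"},"squeeze":{"type":"number"}},"required":["rows"]}

```bash
mkdir -p pics; ls; python3 - <<'E'
from rig import readout, eyes
import cv2
for n in("scene","top"):
    im=eyes.get_image(n); cv2.imwrite(f"pics/{n}0.png",im[:,:,::-1])
    m=eyes.camera_model(n); print(n,m["mtx"],m["k1"],m["view"])
print(readout.observe())
E
```

```text
pics
scene [[510.05975359   0.         322.05749145]
 [  0.         510.05975359 200.32628501]
 [  0.           0.           1.        ]] -0.01136940024322432 [[-0.8679701  -0.49626074 -0.01879328  0.4449826 ]
 [ 0.24292296 -0.45727496  0.85550455 -0.17272523]
 [-0.43314702  0.73798705  0.51745412 -1.15326135]
 [ 0.          0.          0.          1.        ]]
top [[367.88043124   0.         320.30337685]
 [  0.         367.88043124 200.74180663]
 [  0.           0.           1.        ]] 0.00803221336989749 [[-0.03009428 -0.99954351 -0.00266488  0.03257033]
 [ 0.98423177 -0.03009798  0.17430415 -0.4748645 ]
 [-0.17430479  0.0026227   0.98468826 -0.91515108]
 [ 0.          0.          0.          1.        ]]
{'time_s': 0.1, 'q': array([ 6.12327255e+01,  2.18363877e+01,  7.43810429e+01, -1.90608607e-03,
        8.38580659e+01, -1.23353014e+01]), 'qvel': array([-0.04987531, -0.11974915, -0.15132191, -0.00237416,  0.05766331,
        0.01651743]), 'joint_efforts': array([ 3.24360139e-03, -4.49220765e+01, -2.31654918e+01, -2.52066802e-04,
        3.75823452e-03, -9.06447099e-06]), 'position': array([0.1554622 , 0.52730545, 0.24777674]), 'tool_rot': array([[-9.59157206e-01,  2.82872917e-01, -6.05135566e-04],
       [ 2.82873455e-01,  9.59156524e-01, -1.17095829e-03],
       [ 2.49187337e-04, -1.29430987e-03, -9.99999131e-01]]), 'ft_force': array([0.58265116, 0.37392674, 0.40413336]), 'wrist_torque': array([-0.0055871 ,  0.00621017, -0.03499882]), 'grip_width': 0.08584208487012067}
```

View pics/top0.png

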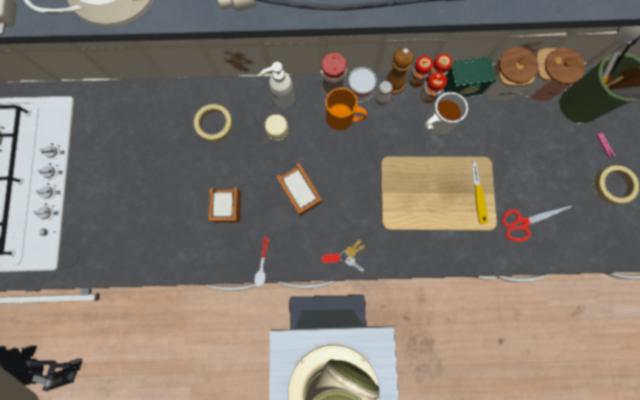

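View pics/scene0.png

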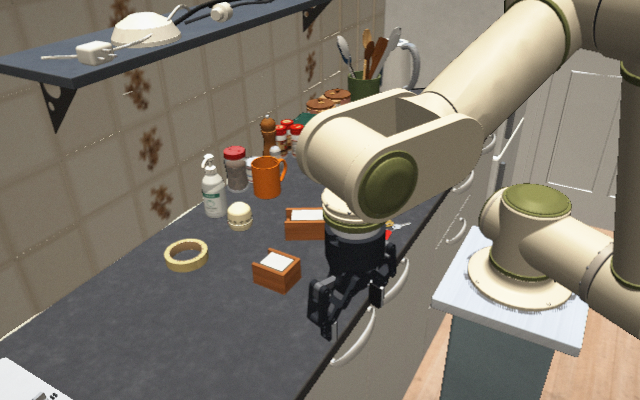

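The top view shows the long stone's block near (299,189), the short one's near (224,205), the board around (438,193) with the peeler at its right (-y) side. In the scene view the gripper partly hides the long block (305,222).

```bash
cat > h.py <<'E'
import numpy as np, cv2
from rig import readout, eyes
def pix(n,P):
    m=eyes.camera_model(n); c=m["view"]@np.r_[P,1]; s=np.array([c[0],-c[1]])/-c[2]
    s=s*(1+m["k1"]*(s@s)); return s*m["mtx"][0,0]+m["mtx"][:2,2]
def world(n,uv,z):
    from scipy.optimize import fsolve
    return fsolve(lambda p:pix(n,np.r_[p,z])-uv,[0.45,0.0])
def avg(n,k=6): return np.mean([eyes.get_image(n).astype(float) for _ in range(k)],0).astype(np.uint8)
E
python3 - <<'E'
from h import *
im=avg("top",4)[:,:,::-1]; np.save("top0.npy",im)
a=cv2.resize(im[155:225,265:335],(0,0),fx=8,fy=8,interpolation=cv2.INTER_CUBIC)
cv2.imwrite("pics/c0.png",a)
hsv=cv2.cvtColor(im,cv2.COLOR_BGR2HSV)
mk=((hsv[...,1]<70)&(hsv[...,2]>140)).astype(np.uint8)
for z in [0]:
  n,l,s,c=cv2.connectedComponentsWithStats(mk)
  for i in range(1,n):
    if s[i,4]>150 and 150<c[i][0]<360 and 150<c[i][1]<240:
        pts=np.argwhere(l==i)[:,::-1].astype(float)
        w=np.array([world("top",p,.055) for p in pts]); r=cv2.minAreaRect((w*1000).astype(np.float32)); print(c[i],s[i,4],w.mean(0),r)
        ev,v=np.linalg.eigh(np.cov(w.T)); print(np.sqrt(12*ev),v)
hv=((hsv[...,1]>60)&(hsv[...,2]>120)).astype(np.uint8)
n,l,s,c=cv2.connectedComponentsWithStats(hv)
for i in range(1,n):
    if s[i,4]>150 and 150<c[i][0]<500 and 150<c[i][1]<240: print(c[i],s[i])
for p in [(383,156),(494,156),(496,229),(382,230)]: print(world("top",p,.018))
E
```

```text
Traceback (most recent call last):
  File "h.py", line 8, in world
    return fsolve(lambda p:pix(n,np.r_[p,z])-uv,[0.45,0.0])
  File "h.py", line 8, in <lambda>
    return fsolve(lambda p:pix(n,np.r_[p,z])-uv,[0.45,0.0])
                           ~~~^^^^^^^^^^^^^^
  File "h.py", line 4, in pix
    m=eyes.camera_model(n); c=m["view"]@np.r_[P,1]; s=np.array([c[0],-c[1]])/-c[2]
ValueError: time passes only in moves, steps and waits
```

View pics/c0.png

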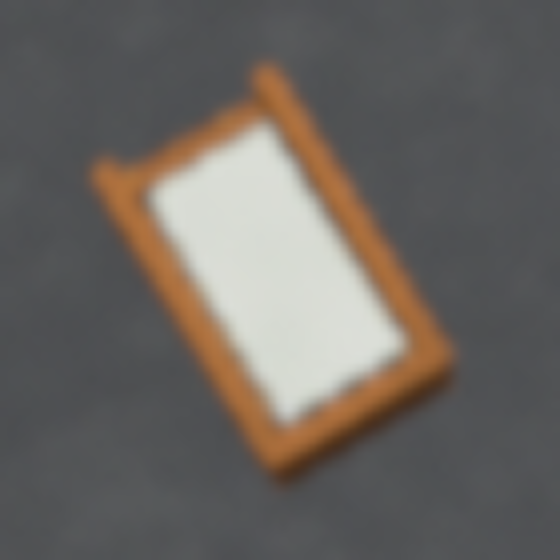

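The crop clearly shows the cut-down end wall at the upper-left end (crop (190,145)) of the long block and the full wall at lower right. I'll cache the camera model.

```bash
cat > h.py <<'E'
import numpy as np, cv2
from rig import readout, eyes
M={n:eyes.camera_model(n) for n in("scene","top")}
def world(n,uv,z):
    m=M[n]; s=cv2.undistortPoints(np.float64([[uv]]),m["mtx"],np.float64([m["k1"],0,0,0]))[0,0]
    R=m["view"][:3,:3]; o=-R.T@m["view"][:3,3]; d=R.T@np.r_[s[0],-s[1],-1]
    return (o+d*(z-o[2])/d[2])[:2]
def avg(n,k=2): return np.mean([eyes.get_image(n).astype(float) for _ in range(k)],0).astype(np.uint8)[:,:,::-1]
E
python3 - <<'E'
from h import *
im=np.load("top0.npy")
hsv=cv2.cvtColor(im,cv2.COLOR_BGR2HSV)
mk=((hsv[...,1]<70)&(hsv[...,2]>140)).astype(np.uint8)
n,l,s,c=cv2.connectedComponentsWithStats(mk)
for i in range(1,n):
    if s[i,4]>150 and 150<c[i][0]<360 and 150<c[i][1]<240:
        pts=np.argwhere(l==i)[:,::-1].astype(float)
        w=np.array([world("top",p,.055) for p in pts]); ev,v=np.linalg.eigh(np.cov(w.T)); print(c[i],s[i,4],w.mean(0),np.sqrt(12*ev),v)
O=np.array([265,155])
for nm,p in dict(TL=(98,165),TR=(268,68),BR=(452,350),BL=(275,470),sTL=(148,190),sTR=(270,120),sBR=(408,345),sBL=(285,422)).items(): print(nm,world("top",O+(np.array(p)+.5)/8-.5,.055))
for p in [(383,156),(494,156),(496,229),(382,230)]: print(world("top",p,.018))
print(readout.observe()["time_s"])
E
```

```text
[299.02891933 188.6347032 ] 657 [0.5067746  0.07212988] [0.04931229 0.0904492 ] [[ 0.48738568 -0.87318681]
 [-0.87318681 -0.48738568]]
[222.40085288 204.51599147] 469 [0.47119894 0.2690241 ] [0.05002597 0.06145983] [[ 0.09369324 -0.99560111]
 [-0.99560111 -0.09369324]]
TL [0.54410357 0.12904992]
TR [0.57496777 0.0732476 ]
BR [0.47955996 0.01605001]
BL [0.44242161 0.07361362]
sTL [0.53527487 0.11292987]
sTR [0.55744761 0.07294079]
sBR [0.48162333 0.03011984]
sBL [0.45780706 0.07010988]
[ 0.59829298 -0.15628237]
[ 0.58879069 -0.4572557 ]
[ 0.39052164 -0.44023272]
[ 0.39683881 -0.14160881]
0.3
```

Call:
{"name": "arm_command", "arguments": {
  "rows": "1 0 0 0 0 0 -6.5; 1 0 0 0 0 0 -6.5; 1 0 0 0 0 0 -6.5; 1 0 0 0 0 0 -6.5; 1 0 0 0 0 0 -6.5",
  "squeeze": 30
}}

```text
time_s: 0.72
position: [0.1556, 0.5275, 0.2482]
tool_rot: [[-0.959, -0.282, -0.0], [-0.282, 0.959, -0.0], [0.0, -0.0, -1.0]]
ft_force: [-0.6, 0.0, -0.3]
grip_width: 0.0257
```

Call:
{"name": "arm_command", "arguments": {
  "rows": "1 0 0 0 0 0 -6.5; 1 0 0 0 0 0 -6.6; 1 0 0 0 0 0 0"
}}

```text
time_s: 0.97
position: [0.1555, 0.5275, 0.2482]
tool_rot: [[-0.871, -0.491, -0.0], [-0.491, 0.871, -0.0], [0.0, -0.0, -1.0]]
ft_force: [-0.4, 0.6, -0.5]
grip_width: -0.0001
```

```bash
cat >> h.py <<'E'
def go(P,yaw_y=119.2):
    s=readout.observe(); R=s["tool_rot"]; np.set_printoptions(precision=4,suppress=True)
    print("t",s["time_s"],"pos",s["position"],"F",s["ft_force"],"w",s["grip_width"]); print(R,s["q"])
    print("shift mm",R.T@(np.array(P)-s["position"])*1000,"yaw_y",np.degrees(np.arctan2(R[1,1],R[0,1])),"tilt x,y of z",R[:2,2])
E
python3 -c "
from h import *
go([.533,.087,.12])"
```

```text
t 0.9667 pos [0.1555 0.5275 0.2482] F [-0.3602  0.6223 -0.5428] w -0.00010674468681569234
[[-0.8712 -0.4909 -0.0001]
 [-0.4909  0.8712 -0.0002]
 [ 0.0002 -0.0001 -1.    ]] [ 61.2326  21.8107  74.3432   0.0018  83.8595 -58.1686]
shift mm [-112.6299 -569.0379  128.2718] yaw_y 119.40101247508862 tilt x,y of z [-0.0001 -0.0002]
```

Call:
{"name": "arm_command", "arguments": {
  "rows": "1 -7.5 -38 6.5 0 0 0; 1 -7.5 -38 6.5 0 0 0; 1 -7.5 -38 6.5 0 0 0; 1 -7.5 -38 6.5 0 0 0; 1 -7.5 -38 6.5 0 0 0"
}}

```text
time_s: 1.38
position: [0.2816, 0.3784, 0.2156]
tool_rot: [[-0.875, -0.484, 0.0], [-0.484, 0.875, 0.0], [-0.0, 0.0, -1.0]]
ft_force: [0.8, 1.0, -0.6]
grip_width: 0.0002
```

Call:
{"name": "arm_command", "arguments": {
  "rows": "1 -7.5 -38 6.5 0 0 0; 1 -7.5 -38 6.5 0 0 0; 1 -7.5 -38 6.5 0 0 0; 1 -7.5 -38 6.5 0 0 0; 1 -7.5 -38 6.5 0 0 0"
}}

```text
time_s: 1.8
position: [0.4072, 0.2306, 0.1832]
tool_rot: [[-0.875, -0.484, 0.0], [-0.484, 0.875, 0.0], [-0.0, -0.0, -1.0]]
ft_force: [0.3, 1.0, 0.7]
grip_width: -0.0
```

Call:
{"name": "arm_command", "arguments": {
  "rows": "1 -7.5 -38 6.5 0 0 0; 1 -7.5 -38 6.5 0 0 0; 1 -7.5 -38 6.5 0 0 0; 1 -7.5 -38 6.5 0 0 0; 1 -7.5 -37 6.5 0 0 0"
}}

```text
time_s: 2.22
position: [0.5322, 0.0836, 0.1505]
tool_rot: [[-0.875, -0.483, 0.0], [-0.483, 0.875, -0.0], [-0.0, -0.0, -1.0]]
ft_force: [0.8, -0.0, 0.4]
grip_width: -0.0005
```

Call:
{"name": "arm_command", "arguments": {
  "rows": "1 0 0 0 0 0 0; 1 0 0 0 0 0 0"
}}

```text
time_s: 2.38
position: [0.5318, 0.0841, 0.1501]
tool_rot: [[-0.876, -0.482, -0.001], [-0.482, 0.876, 0.0], [0.001, 0.001, -1.0]]
ft_force: [0.5, 0.7, -0.0]
grip_width: -0.0002
```

```bash
python3 -c "
from h import *
go([.533,.087,.085])
a=avg('scene',2); b=avg('top',1)
cv2.imwrite('pics/s1.png',cv2.resize(a[150:310,200:400],(0,0),fx=4,fy=3.75))
"
```

```text
t 2.3833 pos [0.5318 0.0841 0.1501] F [ 0.4896  0.7218 -0.0488] w -0.0001970246637930834
[[-0.8761 -0.4821 -0.0011]
 [-0.4821  0.8761  0.0001]
 [ 0.0009  0.0006 -1.    ]] [  -3.6214   25.9878   85.0904    0.0024   68.9823 -122.445 ]
shift mm [-2.5541  1.9078 65.1206] yaw_y 118.82267901239068 tilt x,y of z [-0.0011  0.0001]
```

View pics/s1.png

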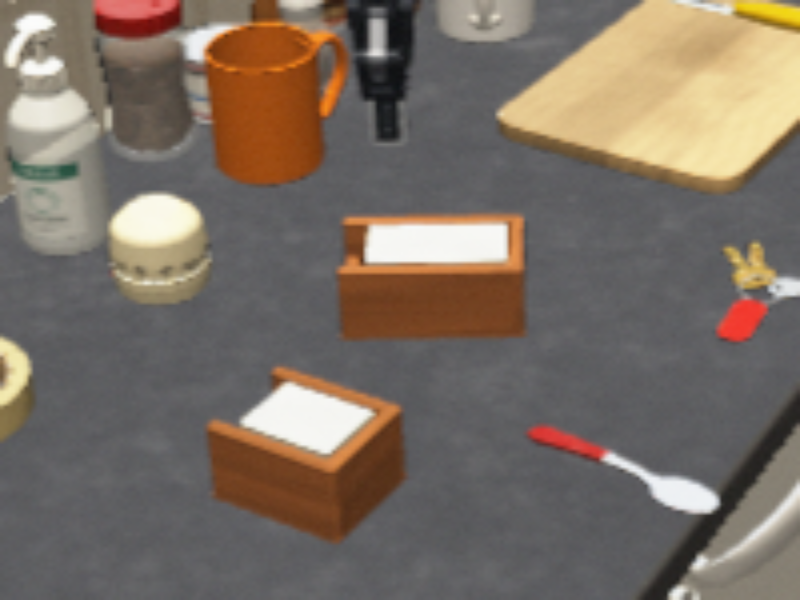

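Close view: long block with stone centre at crop (436,243), cut-down end at left; gripper tip above at (388,140). I'll cross-check the stone's centre from this camera.

```bash
python3 -c "
from h import *
for p in [(366,222),(508,222),(508,265),(363,263),(436,243),(342,217),(523,216),(523,270),(340,268)]: print(world('scene',(200+p[0]/4-.5,150+p[1]/3.75-.5),.055))
"
```

```text
[0.56293369 0.0714694 ]
[0.48207284 0.02839471]
[0.45583308 0.07509258]
[0.53676547 0.11562077]
[0.50924665 0.07307783]
[0.5802258  0.07331844]
[0.47732335 0.01705023]
[0.44471966 0.07593767]
[0.54612656 0.12745383]
```

Call:
{"name": "arm_command", "arguments": {
  "rows": "1 -2.5 2 20 0 0 0; 1 0 0 20 0 0 0; 1 0 0 20 0 0 0; 1 0 0 12 0 0 0; 1 0 0 0 0 0 0"
}}

```text
time_s: 2.95
position: [0.5306, 0.0896, 0.0771]
tool_rot: [[-0.873, -0.488, -0.004], [-0.488, 0.873, 0.0], [0.003, 0.002, -1.0]]
ft_force: [-0.1, 0.3, 0.1]
grip_width: -0.0002
```

Call:
{"name": "arm_command", "arguments": {
  "rows": "1 0 0 1 0 0 0; 1 0 0 1 0 0 0; 1 0 0 1 0 0 0; 1 0 0 1 0 0 0; 1 0 0 1 0 0 0"
}}

```text
time_s: 3.37
position: [0.5325, 0.0885, 0.0743]
tool_rot: [[-0.873, -0.487, 0.001], [-0.487, 0.873, -0.0], [-0.001, -0.001, -1.0]]
ft_force: [-0.1, 0.4, -0.3]
grip_width: 0.0001
```

Call:
{"name": "arm_command", "arguments": {
  "rows": "1 0 0 1 0 0 0; 1 0 0 1 0 0 0; 1 0 0 0 0 0 0"
}}

```text
time_s: 3.62
position: [0.5323, 0.0884, 0.0717]
tool_rot: [[-0.873, -0.487, -0.0], [-0.487, 0.873, 0.0], [0.0, 0.0, -1.0]]
ft_force: [-0.0, 0.4, -0.3]
grip_width: -0.0002
```

Call:
{"name": "arm_command", "arguments": {
  "rows": "1 0 0 1 0 0 0; 1 0 0 1 0 0 0; 1 0 0 1 0 0 0; 1 0 0 0 0 0 0"
}}

```text
time_s: 3.95
position: [0.5322, 0.0884, 0.0686]
tool_rot: [[-0.873, -0.487, -0.0], [-0.487, 0.873, -0.0], [0.0, 0.0, -1.0]]
ft_force: [-0.0, 0.1, 0.9]
grip_width: -0.0001
```

Call:
{"name": "arm_command", "arguments": {
  "rows": "1 0 0 1 0 0 0; 1 0 0 1 0 0 0; 1 0 0 0 0 0 0"
}}

```text
time_s: 4.2
position: [0.5322, 0.0885, 0.0666]
tool_rot: [[-0.873, -0.487, -0.0], [-0.487, 0.873, -0.0], [0.0, 0.0, -1.0]]
ft_force: [0.1, 0.0, 0.1]
grip_width: -0.0001
```

Call:
{"name": "arm_command", "arguments": {
  "rows": "1 0 0 1 0 0 0; 1 0 0 1 0 0 0; 1 0 0 0 0 0 0"
}}

```text
time_s: 4.45
position: [0.5326, 0.0885, 0.0651]
tool_rot: [[-0.873, -0.487, 0.001], [-0.487, 0.873, 0.0], [-0.001, -0.0, -1.0]]
ft_force: [0.1, 0.7, 2.4]
grip_width: -0.0
```

Call:
{"name": "arm_command", "arguments": {
  "rows": "1 0 0 1 0 0 0; 1 0 0 1 0 0 0; 1 0 0 0 0 0 0"
}}

```text
time_s: 4.7
position: [0.5337, 0.0887, 0.0642]
tool_rot: [[-0.873, -0.487, 0.004], [-0.487, 0.873, 0.0], [-0.004, -0.002, -1.0]]
ft_force: [1.7, 2.7, 11.7]
grip_width: 0.0002
```

Call:
{"name": "arm_command", "arguments": {
  "rows": "1 0 0 1 0 0 0; 1 0 0 1 0 0 0; 1 0 0 0 0 0 0"
}}

```text
time_s: 4.95
position: [0.5348, 0.0888, 0.0634]
tool_rot: [[-0.873, -0.487, 0.008], [-0.487, 0.873, 0.001], [-0.007, -0.003, -1.0]]
ft_force: [1.5, 3.9, 18.7]
grip_width: -0.0003
```

Call:
{"name": "arm_command", "arguments": {
  "rows": "1 0 0 1 0 0 0; 1 0 0 1 0 0 0; 1 0 0 0 0 0 0"
}}

```text
time_s: 5.2
position: [0.5359, 0.089, 0.0626]
tool_rot: [[-0.873, -0.487, 0.011], [-0.487, 0.873, 0.001], [-0.01, -0.005, -1.0]]
ft_force: [2.4, 5.5, 26.8]
grip_width: 0.0
```

```bash
python3 -c "
from h import *
go([.533,.087,.085])
a=avg('scene',1)
cv2.imwrite('pics/s2.png',cv2.resize(a[180:260,265:365],(0,0),fx=7,fy=7,interpolation=cv2.INTER_CUBIC))
"
```

```text
t 5.2 pos [0.5359 0.089  0.0626] F [ 2.3922  5.4641 26.7848] w 4.850291857353025e-05
[[-0.8732 -0.4872  0.0113]
 [-0.4872  0.8733  0.0008]
 [-0.0102 -0.0048 -0.9999]] [  -3.0964   32.7822   90.4943    0.0945   56.0814 -122.3064]
shift mm [  3.252   -0.4717 -22.4471] yaw_y 119.15631504660928 tilt x,y of z [0.0113 0.0008]
```

View pics/s2.png

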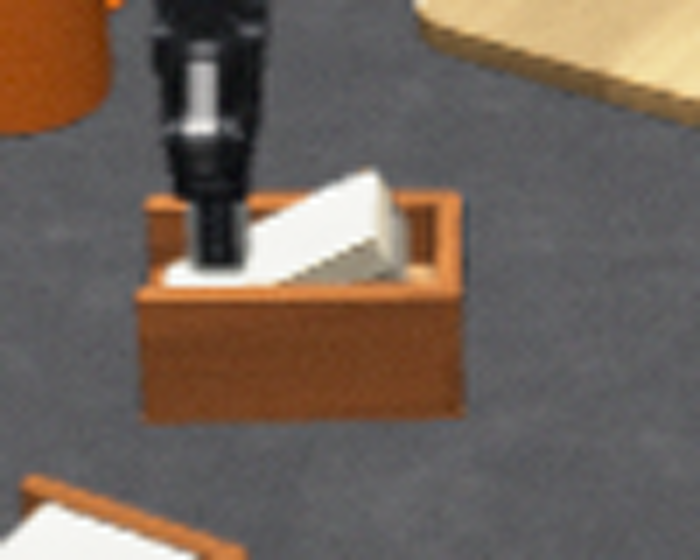

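The press worked: the stone is tipped, with its raised end at crop (375,175) well above the walls. Now to back off and go above the raised end.

Call:
{"name": "arm_command", "arguments": {
  "rows": "1 0 0 -3 0 0 0; 1 0 0 -8 0 0 0; 1 0 0 -20 0 0 0; 1 0 0 -25 0 0 0; 0 0 0 -10 0 0 0"
}}

```text
time_s: 5.67
position: [0.5329, 0.0884, 0.1273]
tool_rot: [[-0.873, -0.487, 0.003], [-0.487, 0.873, -0.0], [-0.002, -0.002, -1.0]]
ft_force: [1.1, 0.2, 0.6]
grip_width: 0.011
```

Call:
{"name": "arm_command", "arguments": {
  "rows": "0 18 0 0 0 0 0; 0 18 0 0 0 0 0; 0 18 0 0 0 0 0; 0 0 0 0 0 0 0; 0 0 0 0 0 0 0"
}}

```text
time_s: 6.08
position: [0.4848, 0.0619, 0.1247]
tool_rot: [[-0.874, -0.487, -0.001], [-0.487, 0.874, 0.0], [0.001, 0.0, -1.0]]
ft_force: [-0.7, 0.2, 0.4]
grip_width: 0.0722
```

```bash
python3 -c "
from h import *
go([.4865,.0605,.073])
a=avg('scene',1)
cv2.imwrite('pics/s3.png',cv2.resize(a[150:260,250:380],(0,0),fx=6,fy=5.4,interpolation=cv2.INTER_CUBIC))
"
```

```text
t 6.0833 pos [0.4848 0.0619 0.1247] F [-0.7215  0.2492  0.4328] w 0.0721574942274583
[[-0.8736 -0.4866 -0.0006]
 [-0.4866  0.8736  0.0001]
 [ 0.0005  0.0004 -1.    ]] [  -6.6317   23.5595   94.7834   -0.0001   61.6938 -125.7512]
shift mm [-0.8438 -2.1107 51.7348] yaw_y 119.11951281329539 tilt x,y of z [-0.0006  0.0001]
```

View pics/s3.png

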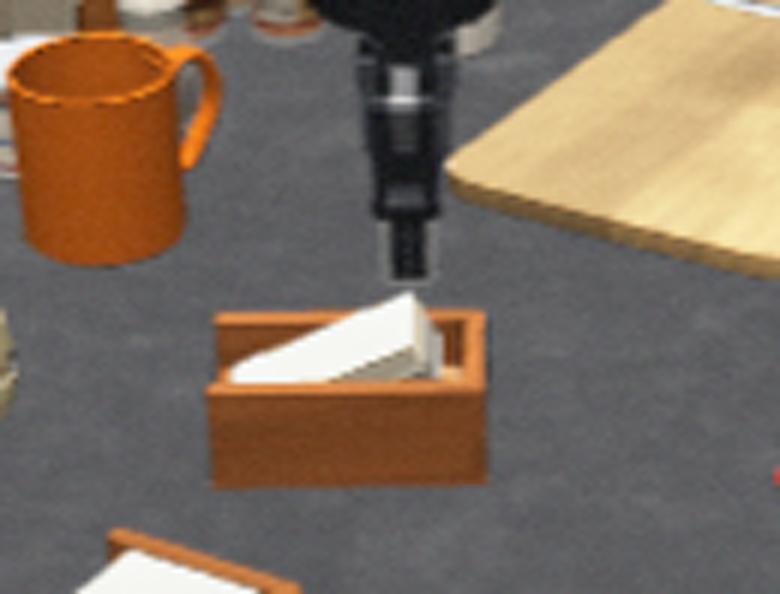

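The stone stays tipped by itself (upper corner at crop (410,293)), and the finger is right over that end. Descending.

Call:
{"name": "arm_command", "arguments": {
  "rows": "0 -1 -2 18 0 0 0; 0 0 0 18 0 0 0; 0 0 0 12 0 0 0; 0 0 0 3 0 0 0; 0 0 0 0 0 0 0"
}}

```text
time_s: 6.55
position: [0.4872, 0.0611, 0.0731]
tool_rot: [[-0.873, -0.488, -0.002], [-0.488, 0.873, 0.0], [0.001, 0.001, -1.0]]
ft_force: [0.3, -0.2, 0.7]
grip_width: 0.0855
```

Call:
{"name": "arm_command", "arguments": {
  "rows": "0 0 0 0 0 0 0; 0.3 0 0 0 0 0 0; 0.3 0 0 0 0 0 0",
  "squeeze": 60
}}

```text
time_s: 6.8
position: [0.4875, 0.0609, 0.0745]
tool_rot: [[-0.873, -0.487, 0.001], [-0.487, 0.873, -0.0], [-0.001, -0.001, -1.0]]
ft_force: [-0.6, 0.5, -0.2]
grip_width: 0.0638
```

Call:
{"name": "arm_command", "arguments": {
  "rows": "0.4 0 0 2 0 0 0; 0.5 0 0 0 0 0 0; 0.6 0 0 0 0 0 0; 0.8 0 0 0 0 0 0; 1 0 0 0 0 0 0"
}}

```text
time_s: 7.22
position: [0.4871, 0.0608, 0.072]
tool_rot: [[-0.873, -0.487, 0.0], [-0.487, 0.873, -0.0], [-0.0, -0.0, -1.0]]
ft_force: [-0.9, 0.3, 3.1]
grip_width: 0.0444
```

Call:
{"name": "arm_command", "arguments": {
  "rows": "1 0 0 0 0 0 0; 1 0 0 0 0 0 0; 1 0 0 0 0 0 0",
  "squeeze": 80
}}

```text
time_s: 7.47
position: [0.4871, 0.0608, 0.072]
tool_rot: [[-0.873, -0.487, 0.0], [-0.487, 0.873, -0.0], [-0.0, -0.0, -1.0]]
ft_force: [-1.9, -1.1, 5.6]
grip_width: 0.0436
```

Call:
{"name": "arm_command", "arguments": {
  "rows": "1 0 0 -3 0 0 0; 1 0 0 -6 0 0 0; 1 0 0 -8 0 0 0; 1 0 0 -8 0 0 0; 1 0 0 0 0 0 0"
}}

```text
time_s: 7.88
position: [0.4878, 0.0609, 0.0985]
tool_rot: [[-0.873, -0.487, 0.003], [-0.487, 0.873, -0.0], [-0.002, -0.002, -1.0]]
ft_force: [0.1, -1.3, -2.1]
grip_width: 0.0436
```

Call:
{"name": "arm_command", "arguments": {
  "rows": "1 0 0 -12 0 0 0; 1 0 0 -15 0 0 0; 1 0 0 -15 0 0 0; 1 0 0 -12 0 0 0; 1 0 0 0 0 0 0"
}}

```text
time_s: 8.3
position: [0.4879, 0.0608, 0.1529]
tool_rot: [[-0.873, -0.487, 0.004], [-0.487, 0.873, -0.0], [-0.004, -0.003, -1.0]]
ft_force: [-0.6, 0.4, -1.9]
grip_width: 0.0439
```

```bash
python3 -c "
from h import *
go([.48,-.26,.15])
a=avg('scene',1)
cv2.imwrite('pics/s4.png',cv2.resize(a[120:260,240:400],(0,0),fx=5,fy=4.2,interpolation=cv2.INTER_CUBIC))
"
```

```text
t 8.3 pos [0.4879 0.0608 0.1529] F [-0.5811  0.3564 -1.8936] w 0.04389246040264706
[[-0.8732 -0.4874  0.0043]
 [-0.4874  0.8732 -0.0005]
 [-0.0035 -0.0025 -1.    ]] [  -6.7184   21.5567   92.3257    0.0023   65.8691 -125.8917]
shift mm [ 163.3152 -276.2817    3.0451] yaw_y 119.17204810603221 tilt x,y of z [ 0.0043 -0.0005]
```

View pics/s4.png

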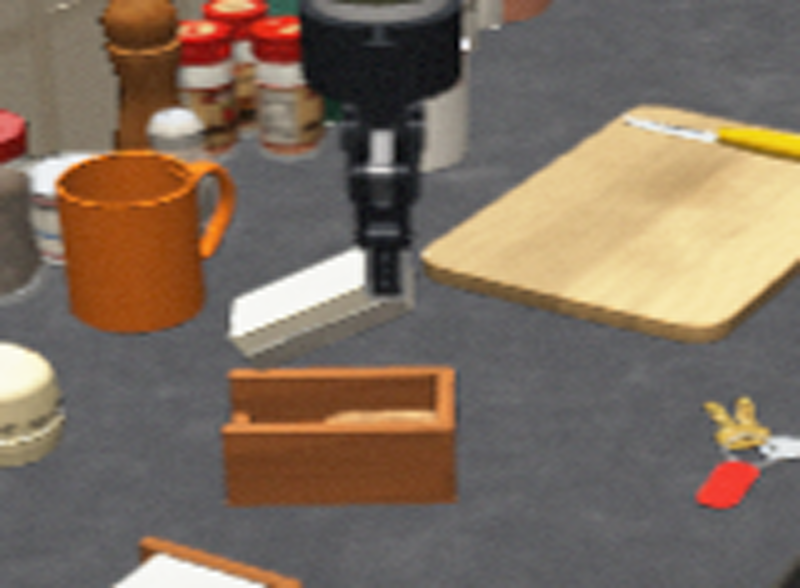

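The stone is held by its raised end, tilted about 30°, clear of the empty block. Yaw to board alignment, then carry.

Call:
{"name": "arm_command", "arguments": {
  "rows": "1 0 0 0 0 0 6.4; 1 0 0 0 0 0 6.4; 1 0 0 0 0 0 6.4; 1 0 0 0 0 0 6.4; 1 0 0 0 0 0 6.4"
}}

```text
time_s: 8.77
position: [0.4865, 0.0609, 0.1497]
tool_rot: [[-0.998, 0.055, -0.002], [0.055, 0.998, 0.0], [0.002, 0.0, -1.0]]
ft_force: [0.4, 0.2, -2.6]
grip_width: 0.0434
```

```bash
python3 -c "
from h import *
go([.447,-.268,.13])"
```

```text
t 8.7667 pos [0.4865 0.0609 0.1497] F [ 0.38    0.232  -2.5611] w 0.04335044395272609
[[-0.9985  0.055  -0.0019]
 [ 0.055   0.9985  0.0003]
 [ 0.0019  0.0002 -1.    ]] [ -6.726   21.8008  92.5736   0.0019  65.7366 -93.5748]
shift mm [  21.3292 -330.6233   19.6853] yaw_y 86.84794635434596 tilt x,y of z [-0.0019  0.0003]
```

Call:
{"name": "arm_command", "arguments": {
  "rows": "1 2 -20 0 0 0 0; 1 2 -30 0 0 0 0; 1 2 -36 0 0 0 0; 1 2 -36 0 0 0 0; 1 2 -36 0 0 0 0"
}}

```text
time_s: 9.18
position: [0.4684, -0.0976, 0.1498]
tool_rot: [[-0.999, 0.049, -0.001], [0.049, 0.999, 0.001], [0.002, 0.001, -1.0]]
ft_force: [0.3, 0.5, -2.0]
grip_width: 0.0435
```

Call:
{"name": "arm_command", "arguments": {
  "rows": "1 2 -36 0 0 0 0; 1 2 -36 0 0 0 0; 1 2 -36 0 0 0 0; 1 2 -36 0 0 0 0; 1 3 -28 0 0 0 0"
}}

```text
time_s: 9.6
position: [0.449, -0.2701, 0.1497]
tool_rot: [[-0.999, 0.051, -0.001], [0.051, 0.999, 0.001], [0.001, 0.0, -1.0]]
ft_force: [0.2, -0.2, -2.3]
grip_width: 0.044
```

Call:
{"name": "arm_command", "arguments": {
  "rows": "1 0 0 0 0 -6 0; 1 0 0 0 0 -6 0; 1 0 0 0 0 -6 0; 1 0 0 0 0 -6 0; 1 0 0 0 0 -6 0"
}}

```text
time_s: 10.02
position: [0.4497, -0.2675, 0.1508]
tool_rot: [[-0.864, 0.057, 0.5], [0.051, 0.998, -0.027], [-0.501, 0.002, -0.865]]
ft_force: [0.5, 1.8, -1.4]
grip_width: 0.0433
```

Call:
{"name": "arm_command", "arguments": {
  "rows": "1 0 0 0 0 0 0; 1 0 0 0 0 0 0"
}}

```text
time_s: 10.18
position: [0.4494, -0.2674, 0.1505]
tool_rot: [[-0.868, 0.047, 0.494], [0.04, 0.999, -0.024], [-0.495, -0.001, -0.869]]
ft_force: [0.3, 0.3, -1.5]
grip_width: 0.0433
```

```bash
python3 -c "
from h import *
go([.447,-.268,.06])
a=avg('scene',1); b=avg('top',1)
cv2.imwrite('pics/s5.png',np.vstack([cv2.resize(a[110:210,290:450],(0,0),fx=5,fy=3.5,interpolation=cv2.INTER_CUBIC),cv2.resize(b[140:240,350:510],(0,0),fx=5,fy=2.5,interpolation=cv2.INTER_CUBIC)]))
"
```

```text
t 10.1833 pos [ 0.4494 -0.2674  0.1505] F [ 0.2851  0.2578 -1.4898] w 0.04326985721654144
[[-0.868   0.0468  0.4943]
 [ 0.0401  0.9989 -0.024 ]
 [-0.4949 -0.001  -0.869 ]] [ -54.5445   18.4434  105.2146   35.0774   42.5616 -165.2635]
shift mm [46.8444 -0.6452 77.4337] yaw_y 87.31922761371749 tilt x,y of z [ 0.4943 -0.024 ]
```

View pics/s5.png

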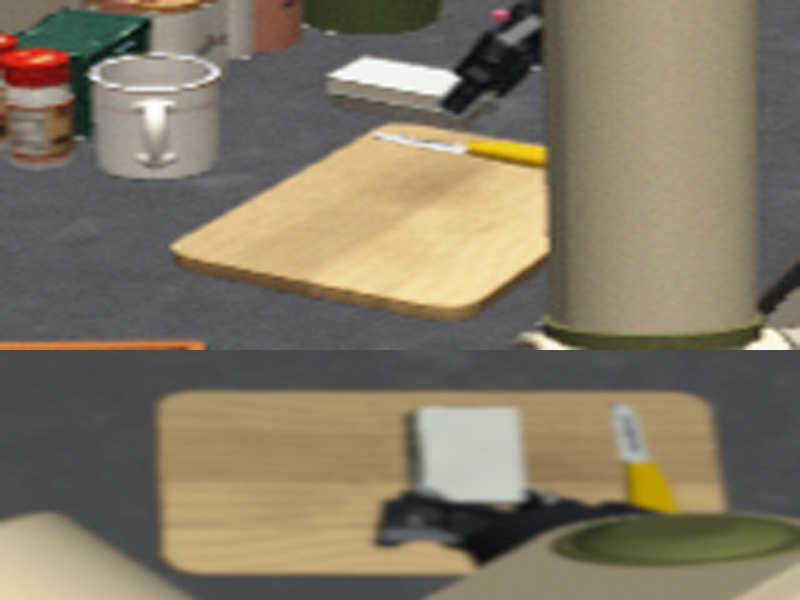

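The stone looks level above the board (top crop (470,455)), with the peeler off to the right. Joint 6 sits at its limit though, so I turn away from it now, about the world vertical.

Call:
{"name": "arm_command", "arguments": {
  "rows": "1 0 2 0 2.5 0 4.3; 1 0 4 0 2.5 0 4.3; 1 0 5 0 2.5 0 4.3; 1 0 5 0 2.5 0 4.3; 1 0 4 0 2.5 0 4.3"
}}

```text
time_s: 10.7
position: [0.456, -0.2478, 0.1517]
tool_rot: [[-0.77, 0.461, 0.441], [0.397, 0.887, -0.234], [-0.499, -0.005, -0.867]]
ft_force: [-1.1, -0.1, -1.9]
grip_width: 0.0434
```

Call:
{"name": "arm_command", "arguments": {
  "rows": "1 0 0 0 0 0 0; 1 0 0 0 0 0 0"
}}

```text
time_s: 10.87
position: [0.4561, -0.2477, 0.1516]
tool_rot: [[-0.773, 0.455, 0.442], [0.392, 0.891, -0.23], [-0.498, -0.005, -0.867]]
ft_force: [0.9, 0.6, -2.3]
grip_width: 0.0435
```

```bash
python3 -c "
from h import *
go([.447,-.250,.06])
R=readout.observe()['tool_rot']; S=R@cv2.Rodrigues(np.radians([0,30.,0]))[0]; print('stone up err deg (tool axes)',S.T@np.r_[0,0,1]*57.3)
a=avg('scene',1)
cv2.imwrite('pics/s6.png',cv2.resize(a[115:195,320:420],(0,0),fx=7,fy=7,interpolation=cv2.INTER_CUBIC))
"
```

```text
t 10.8667 pos [ 0.4561 -0.2477  0.1516] F [ 0.933   0.5807 -2.2511] w 0.043532385071544076
[[-0.7731  0.4549  0.442 ]
 [ 0.3922  0.8905 -0.2304]
 [-0.4984 -0.0048 -0.8669]] [ -45.917    16.4908  108.367    19.6169   27.9163 -124.1038]
shift mm [51.7675 -5.7513 75.9286] yaw_y 62.943136701059274 tilt x,y of z [ 0.442  -0.2304]
stone up err deg (tool axes) [  0.1028  -0.2755 -57.2992]
```

View pics/s6.png

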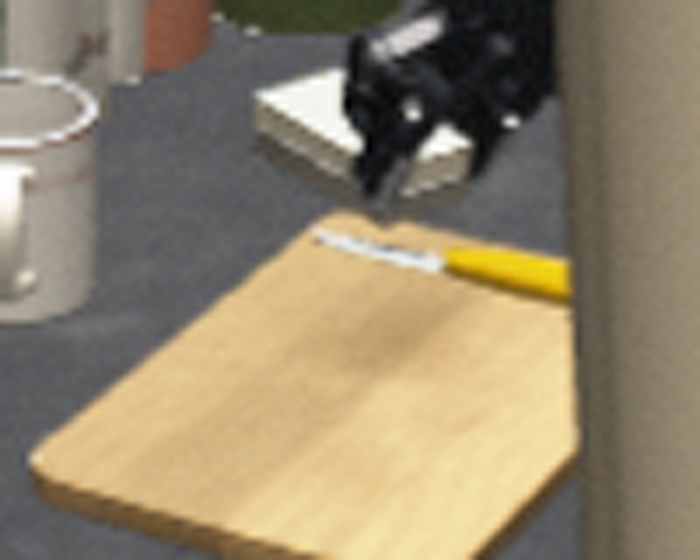

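The stone is level to within about half a degree by the arm's pose, and level by eye. Lowering vertically.

Call:
{"name": "arm_command", "arguments": {
  "rows": "1 7.5 0 13 0 0 0; 1 7.5 0 13 0 0 0; 1 7.5 0 13 0 0 0; 1 7.5 0 13 0 0 0; 1 5 0 8.7 0 0 0"
}}

```text
time_s: 11.33
position: [0.4549, -0.2491, 0.0802]
tool_rot: [[-0.771, 0.459, 0.441], [0.397, 0.888, -0.231], [-0.498, -0.004, -0.867]]
ft_force: [-0.1, 0.6, -2.8]
grip_width: 0.0437
```

Call:
{"name": "arm_command", "arguments": {
  "rows": "1 5 0 8.7 0 0 0; 1 0 0 0 0 0 0; 1 0 0 0 0 0 0"
}}

```text
time_s: 11.58
position: [0.4552, -0.249, 0.0712]
tool_rot: [[-0.77, 0.461, 0.441], [0.398, 0.888, -0.232], [-0.498, -0.003, -0.867]]
ft_force: [0.8, 0.0, -1.8]
grip_width: 0.0433
```

```bash
python3 -c "
from h import *
go([.456,-.248,.045])
"
```

```text
t 11.5833 pos [ 0.4552 -0.249   0.0712] F [ 0.8139  0.0077 -1.7693] w 0.04328517653742316
[[-0.7701  0.4608  0.4412]
 [ 0.3984  0.8875 -0.2316]
 [-0.4983 -0.0026 -0.867 ]] [ -46.104    25.7282  114.0009   38.2372   14.7286 -143.7028]
shift mm [12.8213  1.3477 22.846 ] yaw_y 62.561526081922025 tilt x,y of z [ 0.4412 -0.2316]
```

Joint 5 nears its lower limit (14.7 against 9.98), so I move farther out before lowering more.

Call:
{"name": "arm_command", "arguments": {
  "rows": "1 -11 -6.5 6.4 0 0 0; 1 -11 -6.5 6.4 0 0 0; 1 -11 -6.5 6.4 0 0 0; 1 0 0 0 0 0 0; 1 0 0 0 0 0 0"
}}

```text
time_s: 12.0
position: [0.4801, -0.2839, 0.0718]
tool_rot: [[-0.769, 0.462, 0.442], [0.399, 0.887, -0.233], [-0.5, -0.003, -0.866]]
ft_force: [-0.5, 0.5, -2.2]
grip_width: 0.0435
```

```bash
python3 -c "
from h import *
go([.480,-.284,.045])
"
```

```text
t 12.0 pos [ 0.4801 -0.2839  0.0718] F [-0.5305  0.5329 -2.2457] w 0.04351653227247703
[[-0.769   0.4617  0.4422]
 [ 0.3987  0.887  -0.2328]
 [-0.4997 -0.0028 -0.8662]] [ -46.9418   28.0255  108.0287   32.1317   17.972  -137.9327]
shift mm [13.4105 -0.0863 23.2553] yaw_y 62.50490039270416 tilt x,y of z [ 0.4422 -0.2328]
```

Call:
{"name": "arm_command", "arguments": {
  "rows": "1 3 0 5.2 0 0 0; 1 3 0 5.2 0 0 0; 1 2 0 3.5 0 0 0; 1 0 0 0 0 0 0"
}}

```text
time_s: 12.33
position: [0.4793, -0.2825, 0.0548]
tool_rot: [[-0.77, 0.462, 0.441], [0.4, 0.887, -0.231], [-0.497, -0.002, -0.868]]
ft_force: [0.1, 0.5, -1.7]
grip_width: 0.0435
```

```bash
python3 -c "
from h import *
go([.480,-.284,.044])
"
```

```text
t 12.3333 pos [ 0.4793 -0.2825  0.0548] F [ 0.1494  0.5293 -1.6964] w 0.0434717220101493
[[-0.7699  0.4615  0.4407]
 [ 0.3997  0.8871 -0.2308]
 [-0.4974 -0.0015 -0.8675]] [ -46.9066   29.9348  109.0028   37.2551   15.7317 -143.2522]
shift mm [ 4.1808 -0.9712  9.9975] yaw_y 62.513317414473455 tilt x,y of z [ 0.4407 -0.2308]
```

Good margins. Lowering in small steps, watching the force.

Call:
{"name": "arm_command", "arguments": {
  "rows": "1 1.5 0 2.6 0 0 0; 1 1 0 1.7 0 0 0; 1 0.5 0 0.9 0 0 0; 1 0 0 0 0 0 0"
}}

```text
time_s: 12.67
position: [0.4798, -0.2833, 0.0491]
tool_rot: [[-0.769, 0.462, 0.441], [0.4, 0.887, -0.232], [-0.499, -0.002, -0.867]]
ft_force: [-0.9, 0.5, -2.3]
grip_width: 0.0436
```

Call:
{"name": "arm_command", "arguments": {
  "rows": "1 0.5 0 0.9 0 0 0; 1 0.5 0 0.9 0 0 0; 1 0 0 0 0 0 0"
}}

```text
time_s: 12.92
position: [0.4799, -0.2834, 0.047]
tool_rot: [[-0.769, 0.462, 0.441], [0.4, 0.887, -0.232], [-0.499, -0.002, -0.867]]
ft_force: [0.5, 0.1, -0.2]
grip_width: 0.0437
```

Call:
{"name": "arm_command", "arguments": {
  "rows": "1 0.5 0 0.9 0 0 0; 1 0 0 0 0 0 0; 1 0 0 0 0 0 0"
}}

```text
time_s: 13.17
position: [0.48, -0.2835, 0.0462]
tool_rot: [[-0.769, 0.463, 0.442], [0.4, 0.887, -0.232], [-0.499, -0.002, -0.867]]
ft_force: [-0.2, 0.4, -0.8]
grip_width: 0.0435
```

Call:
{"name": "arm_command", "arguments": {
  "rows": "1 0.5 0 0.9 0 0 0; 1 0 0 0 0 0 0; 1 0 0 0 0 0 0"
}}

```text
time_s: 13.42
position: [0.4804, -0.2837, 0.046]
tool_rot: [[-0.768, 0.463, 0.443], [0.399, 0.887, -0.233], [-0.501, -0.002, -0.866]]
ft_force: [-2.4, 2.4, 9.0]
grip_width: 0.0431
```

Call:
{"name": "arm_command", "arguments": {
  "rows": "1 0.5 0 0.9 0 0 0; 1 0 0 0 0 0 0; 1 0 0 0 0 0 0"
}}

```text
time_s: 13.67
position: [0.4807, -0.284, 0.0459]
tool_rot: [[-0.767, 0.463, 0.444], [0.399, 0.886, -0.235], [-0.502, -0.003, -0.865]]
ft_force: [-3.5, 3.6, 16.7]
grip_width: 0.0435
```

The board is reached (force 17 N). I ease the grip so that the stone settles flat, then open slowly.

Call:
{"name": "arm_command", "arguments": {
  "rows": "1 -0.3 0 -0.5 0 0 0; 1 0 0 0 0 0 0; 1 0 0 0 0 0 0",
  "squeeze": 20
}}

```text
time_s: 13.92
position: [0.4806, -0.284, 0.046]
tool_rot: [[-0.768, 0.463, 0.444], [0.399, 0.886, -0.234], [-0.502, -0.003, -0.865]]
ft_force: [-2.3, 3.1, 11.1]
grip_width: 0.0433
```

Call:
{"name": "arm_command", "arguments": {
  "rows": "0.48 0 0 0 0 0 0; 0.46 0 0 0 0 0 0; 0.44 0 0 0 0 0 0; 0.42 0 0 0 0 0 0; 0.4 0 0 0 0 0 0"
}}

```text
time_s: 14.33
position: [0.48, -0.2835, 0.0445]
tool_rot: [[-0.769, 0.463, 0.441], [0.4, 0.887, -0.232], [-0.499, -0.002, -0.867]]
ft_force: [-0.8, 0.0, 0.1]
grip_width: 0.0512
```

Call:
{"name": "arm_command", "arguments": {
  "rows": "0.3 0 0 0 0 0 0; 0.2 0 0 0 0 0 0; 0.1 0 0 0 0 0 0; 0.1 0 0 0 0 0 0; 0.1 0 0 0 0 0 0"
}}

```text
time_s: 14.75
position: [0.48, -0.2834, 0.0446]
tool_rot: [[-0.769, 0.462, 0.442], [0.4, 0.887, -0.232], [-0.499, -0.002, -0.867]]
ft_force: [0.5, 0.1, -0.3]
grip_width: 0.0767
```

Call:
{"name": "arm_command", "arguments": {
  "rows": "0.1 0 0 -6 0 0 0; 0.1 0 0 -12 0 0 0; 0.1 0 0 -15 0 0 0; 0.1 -8 0 -15 0 0 0; 0.1 -15 0 -20 0 0 0"
}}

```text
time_s: 15.17
position: [0.4662, -0.2759, 0.1146]
tool_rot: [[-0.77, 0.463, 0.438], [0.402, 0.886, -0.23], [-0.495, -0.001, -0.869]]
ft_force: [0.7, 0.2, 0.7]
grip_width: 0.0768
```

Call:
{"name": "arm_command", "arguments": {
  "rows": "0.1 -15 0 -25 0 0 0; 0.1 -15 0 -25 0 0 0; 0.1 -15 0 -25 0 0 0; 0.1 0 0 0 0 0 0; 0.1 0 0 0 0 0 0"
}}

```text
time_s: 15.58
position: [0.4691, -0.2776, 0.2042]
tool_rot: [[-0.768, 0.463, 0.443], [0.399, 0.887, -0.235], [-0.502, -0.003, -0.865]]
ft_force: [-0.1, 0.1, -0.1]
grip_width: 0.0769
```

```bash
python3 -c "
from h import *
go([.480,-.284,.144])
a=avg('scene',1); b=avg('top',1)
cv2.imwrite('pics/s7.png',np.vstack([cv2.resize(a[110:280,240:450],(700,380),interpolation=cv2.INTER_CUBIC),cv2.resize(b[140:235,190:515],(700,205),interpolation=cv2.INTER_CUBIC)]))
"
```

```text
t 15.5833 pos [ 0.4691 -0.2776  0.2042] F [-0.1337  0.1294 -0.0909] w 0.07686412692739328
[[-0.7678  0.4626  0.4433]
 [ 0.3987  0.8865 -0.2346]
 [-0.5015 -0.0034 -0.8651]] [ -47.4469   14.1319  100.2655   15.8167   38.0231 -120.048 ]
shift mm [19.2694 -0.4769 58.3889] yaw_y 62.44256547098332 tilt x,y of z [ 0.4433 -0.2346]
```

View pics/s7.png

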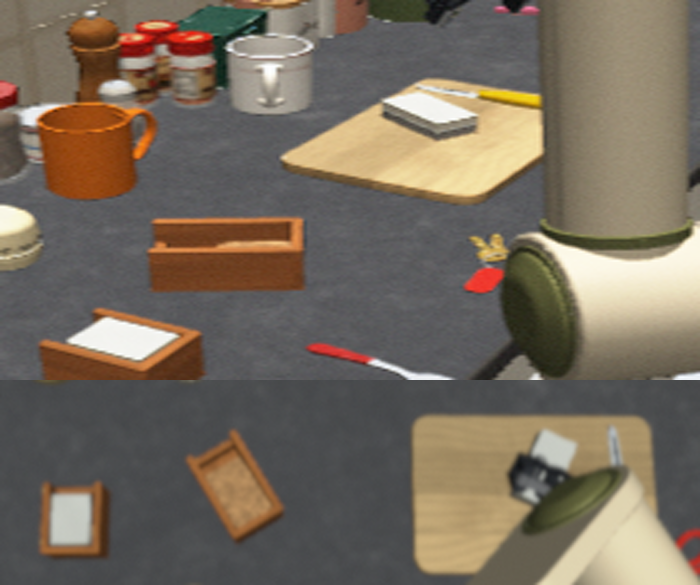

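The stone lies flat on the board near (428,115), clear of the peeler. The long block is empty, the short stone is still flush in its block, and the gripper is clear. Handing in.

```bash
python3 -c "
from rig import env
print(env.close_job())"
```

```text
the job is handed in; nothing more can be done
None
```

The longer whetstone now lies flat on the chopping board, and I handed the job in at about 15.7 s. I pressed its end over the hollow until it tipped and stayed up. Then I pinched the raised end, lifted it out, levelled it and set it down.

**Last checks:** the final pictures show the stone flat on the board, clear of the peeler. Its block is empty and the shorter stone is still flush in its own. The gripper is open about 20 cm up and reads no contact force.

**Less clean points:**
- **Press force:** it reached about 27 N, above the 5 to 12 N given, because the stone had already bottomed out.
- **Joint 6:** it briefly stood at its range limit (it read -165.2635 against -165.26) while I levelled the stone. I turned it away at once, but that reading is at or just past the limit, and I can't tell how it will be judged.
- **Setting down:** contact came about 2 mm higher than I had worked out. I pressed with about 17 N, and the held end may have settled a millimetre or two as the fingers opened.

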